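Lay a locked spring rule from the sill's edge to the photo marker

ROBOT

A 6-joint arm with a two-finger parallel gripper is mounted at the origin on the work surface. World frame = base frame: x ahead of the robot, y to its left, z up, the work surface at z = 0. Lengths are in mm, angles in degrees, forces in N, time in s.
With the tool pointing down it reaches from about 300 to 850 mm from the base axis. Payload 4.2 kg.
Tool frame: the origin (TCP) lies between the finger pads; the fingertips stand 22 mm ahead of it and the grasp point (between the pads) lies 3 mm ahead of it; z points along the fingers, y is the direction in which the jaws open and shut (so a half turn about z gives the same grasp; the last joint's range is limited). The gripper opens to 91 mm and grips with 3 to 60 N. Pads are 32 mm wide; open, the fingers measure 118 mm over their backs; the gripper's body (76 mm by 178 mm) begins 60 mm behind the grasp point.
Start: joints at [-65.088, 18.312, 89.639, -0, 72.044, -1.146], TCP at [252.592, -516.564, 235.976] pointing down, gripper open.
Joint ranges: [-177.97, 177.97], [-48.28, 115.42], [12.27, 149.76], [-77.06, 257.06], [2.81, 150.46], [-146.56, 146.56]. Speed limits (degrees/s): [147.25, 147.25, 180, 180, 180, 180].

INTERFACE

Orientations are given as [roll, pitch, yaw] about the fixed x, y, z axes, in that order (R = Rz(yaw) Ry(pitch) Rx(roll)).
In Python, from workcell import * gives the robot as it stands.
- The arm moves only by the shell command python3 -m jog 'ROWS' [OPENING] [FORCE]. ROWS is text: rows parted by semicolons, each of 6 numbers parted by spaces: the shift along the tool's x, y, z in units of 0.5 m (1.0 is 0.5 m), then the turn, a rotation vector about the tool's x, y, z in units of pi/2 rad (1.0 is pi/2 rad). A call has 1 to 20 rows; each row is the pose to reach, as a shift and turn from the pose measured when the call began, along the tool's axes at that moment; what a row does not reach only later rows make up. A row lasts 1/12 s, in which the tool goes at most 41.7 mm and 7.16 degrees, less where a joint would pass 70% of its speed; a pose out of reach is approached as far as the arm can. A call with a number of a shift or a turn outside -1 to 1 is refused whole. A call with a gripper value outside its range is refused whole. OPENING is the opening, from -1 (shut) to 1 (fully open), set as the call begins (- or left out, the last holds). The fingers move at their own pace and stop on an object; FORCE is the grip in N (left out, the last holds). Time passes only in rows, so rows that repeat a pose let the fingers close. It gives the time, the measured TCP pose, the force and the opening at its end, in the units of the state.
- state(): the state, without advancing time (a new reading comes with each control period).
- grab_frame(name): name is "scene" or "top"; returns the picture (420x560x3 uint8, red, green, blue); there is no depth.
- calibration(name): a dict with "mtx" (3x3 intrinsics, pixels), "rvec" (rotation vector, rad) and "tvec" (3), from world to camera coordinates, as OpenCV has them. Camera axes: x right, y down, z forward; pixel columns grow to the right and rows downward; lengths in mm; the calibration is good to about 2 mm. A picture is of the moment at which its call begins. calibration takes no time and is no camera call.
- job_done(): hands the job in, once; it reports no verdict.
Trained networks look in the newest picture that a camera, given by its name, has taken for a name from the list of things; names that differ only in an ending like _2 or _b are one class to them, and where a whole thing is asked for, a point or a joint stands for the part that bears it (a point fixed in the world has none). Each returns a list of dicts, best first, with "confidence" (0 to 1); they miss things now and then, are a little off and sometimes report something else, mostly with a low value. They report only what shows in the picture. A call takes as long as a camera call. They do not tell look-alikes from the thing itself.
- spot_in(query, camera): "rect" ([left, top, right, bottom] in pixels, round what is visible of it).
- tip_of(query, camera): "location" ([column, row] in pixels: a listed point, or the origin of a listed thing).
The state is a dict: "time_s": time; "qpos": joint angles; "qvel": joint speeds; "effort": joint torques, N m; "ee_pos": TCP position; "ee_rot": TCP orientation; "force": force on the tool from outside, world axes, zero at the start; "torque": the same for the moment, N m; "gripper_width": finger opening in mm.
Only numpy, scipy, OpenCV 4.12 (cv2) and the standard library are available. Lean on these libraries where they do the work, as an engineer would, in place of code of your own. Each camera call takes 0.05 s, during which the arm holds its last target. There are 200 camera calls.

TASK

Take the orange spring rule from its stand, hook its steel end over the stone sill's end edge on the robot's left (the end nearer the yellow marker) and back the case away against its spring, square to that edge, until the nose of the case is level with the black line of the yellow marker; then press the case down firmly but not hard so that the shoe in its sole goes fully home and locks the blade, and let go. The rule must stay lying on the sill, hooked and locked, for the photograph; do not shift the sill, the marker or anything else on the bench.

Things in the scene. Friction and masses are not known exactly. Their poses are not given: they have to be found in the camera images.
- rule_centre (a point): Centre of the rule's case: an orange box with black side panels, 130 long x 32 wide x 44 mm high, about 0.28 kg. x axis: along the case to its nose and hook; z up. The case bottom is 22 mm below this point; a flat rubber lock shoe stands 4.4 mm proud of it, and the case starts standing on that shoe on the stand, nose and hook overhanging. Grasp across the 32 mm width from above.
- rule_nose (a point): Middle of the lower front (nose) edge of the case: 65 mm ahead of and 22 mm below rule_centre.
- hook (a point): Point on the inner (case-side) face of the steel end hook, on the blade's middle line, 6 mm below the case bottom. The hook is a plate 20 mm wide and 3 mm thick; its lower end reaches 13 mm below the case bottom (8.6 mm below the proud shoe). x axis as for the case. With the blade fully in, this face is 10 mm ahead of the nose.
- blade (a joint): How far the blade is drawn out of the case (m): 0 is fully in, 0.10 is the stop. A spring pulls it in with about 2.5 N at 0, rising 2 N per 100 mm. Once locked it may still have 1 to 2 mm of play.
- shoe (a joint): How far the lock shoe is pressed up into the sole (m): 0 proud and unlocked, 0.0044 level with the case bottom (fully in). It resists with about 6 N and stays where it is left, so pressing too soon locks too soon. From about 0.0036 on its tooth holds the blade (it may shift the blade up to 3 mm to find a gap). Slow pressing with 12 to 16 N brings it home; over 28 N is too hard.
- sill: Marble-like stone slab, 300 long x 170 wide x 26 mm thick, 3.2 kg, loose on the bench; it slides if pushed or pulled with more than some 15 N. Origin at the centre of its underside. x axis: along its length towards the end to hook (on the robot's left).
- sill_edge (a point): Middle of the top edge of the sill's end face that is to be hooked, 150 mm from its centre along its x; x axis points out over the edge.
- marker_mid (a point): Centre (18 mm above its foot) of the yellow photo marker on the sill: 26 x 30 mm foot, 33 mm high, 60 g, loose. The black line round its middle, across the sill, passes through this point. Axes parallel to the sill's; it stands near the sill's long side at sill y -0.066, so a case laid along the sill's middle line or up to 10 mm to its other side clears it.
- stand: Grey block fixed to the bench, 100 x 70 mm and 30 mm high, on which the rule waits; origin at bench level, x axis along the rule.
- blue_marker: Blue photo marker, 33 mm high, loose on the bench: leave alone.
- jar: Amber glass jar, 52 mm wide, 65 mm high: leave alone.
- vial: Clear vial with blue cap, 28 mm wide, 70 mm high: leave alone.
- powder_brush: Brush with black handle lying on the bench: leave alone.
- swab_case: Green flat case, 85 x 32 x 14 mm: leave alone.
There are look-alikes about, which are no part of the job. Of the things like the part that bears rule_centre, leave any that is purple or turquoise; of the rest the smaller one is meant.

How it is judged (in metres and radians):
On the way, in this order (a step that is already met when the one before it is completed fails the run):
1. the rule, still unlocked, hooked on the sill's end edge and drawn out by at least 25 mm against its spring (value of joint blade above 0.025 m and contact force between rule and sill above 1 N and value of joint shoe below 0.002 m and x of hook in the frame of sill_edge between -0.003 and 0.004 m), for 0.2 s.
2. the shoe pressed in, with the nose of the case level with the marker's line (value of joint shoe above 0.004 m and x of rule_nose in the frame of marker_mid between -0.005 and 0.005 m), for 0.2 s.
At the end, for the whole second after the job is handed in: Rule let go, lying on the sill, square to the hooked end within 0.10 rad, hook over the edge (within 4 mm), nose level with the marker's black line within 5 mm, shoe in by at least 4 mm, blade held still (all of step 2 and x of hook in the frame of sill_edge between -0.003 and 0.004 m and z of hook in the frame of sill_edge below -0.002 m and y of hook in the frame of sill_edge between -0.07 and 0.07 m and angle between the x axis of rule_centre and the x axis of sill, either way round below 0.1 rad and angle between rule_centre's own z axis and vertical below 0.08 rad and velocity of joint blade between -0.002 and 0.002 m/s); the robot touches nothing.
It fails at once if the rule pressed or pulled hard against the sill (over 28 N) (contact force between rule and sill above 28 N).
It fails at once if the sill shifted by more than 6 mm (distance of sill from where it was at the start of the episode above 0.006 m).
It fails at once if the yellow marker shifted by more than 6 mm (distance of marker_mid from where it was at the start of the episode above 0.006 m).
It fails at once if another thing on the bench knocked away by more than 20 mm (distance of any of blue_marker, jar, vial, powder_brush, swab_case from where it was at the start of the episode above 0.02 m).
It also fails if it takes over 45 s, if anything falls off the work surface, if the arm or the gripper's body presses on something with over 40 N, if the wrist force passes 120 N, or if a joint passes its speed limit or range.

## Working session

There is one attempt and no reset: what is moved stays moved. The work goes in short steps, Python scripts to look and compute and a shell command to move; the robot and the scene stay as the last step left them, time stands still between calls to the robot, and variables do not carry over. Pictures are saved under pics/ and viewed, about 8 in all and at most 12, crops included, and the job is handed in when it is done.

```bash
mkdir -p pics; ls
python3 - <<'E'
from workcell import *
import cv2
print(state())
for n in("scene","top"):
    im=grab_frame(n); cv2.imwrite(f"pics/{n}0.png",im[:,:,::-1])
    c=calibration(n); print(n,c)
    for q in("rule_centre","rule_nose","hook","sill","sill_edge","marker_mid","stand","blue_marker"):
        print(q,[(np.round(d["location"]).tolist() if 0 else [round(float(v),1) for v in d["location"]],round(float(d["confidence"]),2)) for d in tip_of(q,n)][:4])
E
```

```text
pics
{'time_s': 0.0, 'qpos': array([-6.50869443e+01,  1.83521992e+01,  8.97055416e+01,  2.22020518e-03,
        7.20444937e+01, -1.14831560e+00]), 'qvel': array([ 0.08758471, -0.07684378, -0.20255961, -0.02989238,  0.14035437,
       -0.10044835]), 'effort': array([-1.22617672e-03, -4.12464094e+01, -2.31970221e+01,  7.25454488e-02,
        4.58428706e-02, -1.29354348e-04]), 'ee_pos': array([ 252.41134083, -516.12175553,  235.1205156 ]), 'ee_rot': array([-1.79897828e+02, -4.15925878e-03,  2.60606813e+01]), 'force': array([ 0.34819595, -0.72921838, -0.14495854]), 'torque': array([-0.00103511,  0.03974081,  0.04357186]), 'gripper_width': 91.00612993476423}
scene {'mtx': array([[469.01411008,   0.        , 284.07866046],
       [  0.        , 469.01411008, 209.98492513],
       [  0.        ,   0.        ,   1.        ]]), 'rvec': array([ 1.49610918,  2.34395525, -0.66375403]), 'tvec': array([ 169.24346253, -387.94741828, 1522.10688593])}
rule_centre [([365.6, 188.5], 0.89), ([202.0, 118.9], 0.74), ([277.3, 154.6], 0.73), ([196.4, 155.3], 0.62)]
rule_nose [([226.6, 116.9], 0.96), ([388.1
[... 405 characters left out ...]
[  0.        , 397.03578322, 200.97826005],
       [  0.        ,   0.        ,   1.        ]]), 'rvec': array([ 2.14888383, -2.20620063,  0.03554056]), 'tvec': array([  88.71948093,  521.67323024, 1204.92542651])}
rule_centre [([238.0, 268.5], 0.87), ([331.9, 261.8], 0.81), ([418.2, 271.3], 0.57)]
rule_nose [([236.5, 295.2], 0.93), ([353.9, 236.6], 0.9), ([400.8, 284.3], 0.83), ([373.5, 213.5], 0.67)]
hook [([235.2, 301.0], 0.53), ([369.9, 214.9], 0.43), ([359.4, 235.5], 0.37)]
sill [([284.2, 179.0], 0.76)]
sill_edge [([232.9, 187.7], 0.81), ([347.9, 126.9], 0.59)]
marker_mid [([255.9, 160.9], 0.42), ([395.5, 221.1], 0.23)]
stand [([394.5, 220.9], 0.64)]
blue_marker [([194.5, 237.0], 0.58)]
```

Run:
```python
import cv2,numpy as np
t=cv2.imread("pics/top0.png"); s=cv2.imread("pics/scene0.png")
a=cv2.resize(t[80:330,150:460],None,fx=2.55,fy=2.4,interpolation=cv2.INTER_CUBIC)
b=cv2.resize(s[90:310,150:450],None,fx=2.6,fy=2.6,interpolation=cv2.INTER_CUBIC)
cv2.imwrite("pics/a.png",a);cv2.imwrite("pics/b.png",b)
```

```text
(no output)
```

View pics/a.png

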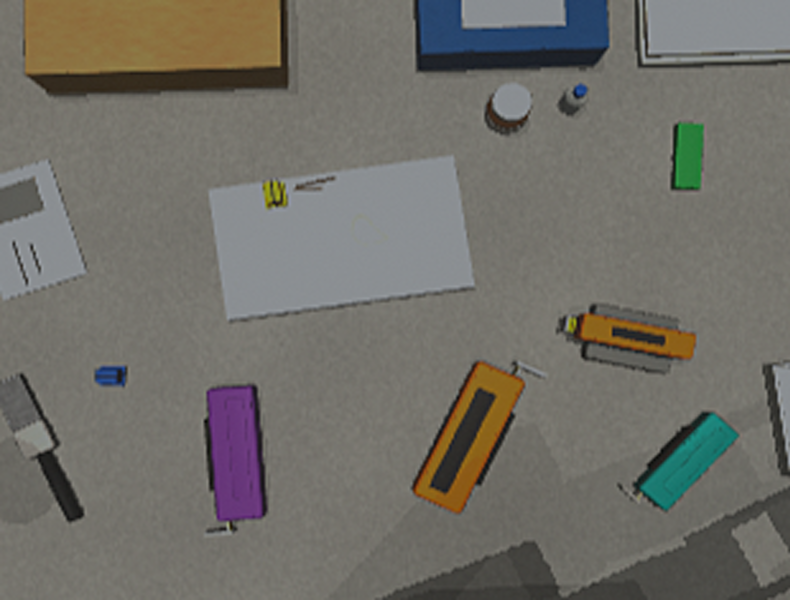

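View pics/b.png

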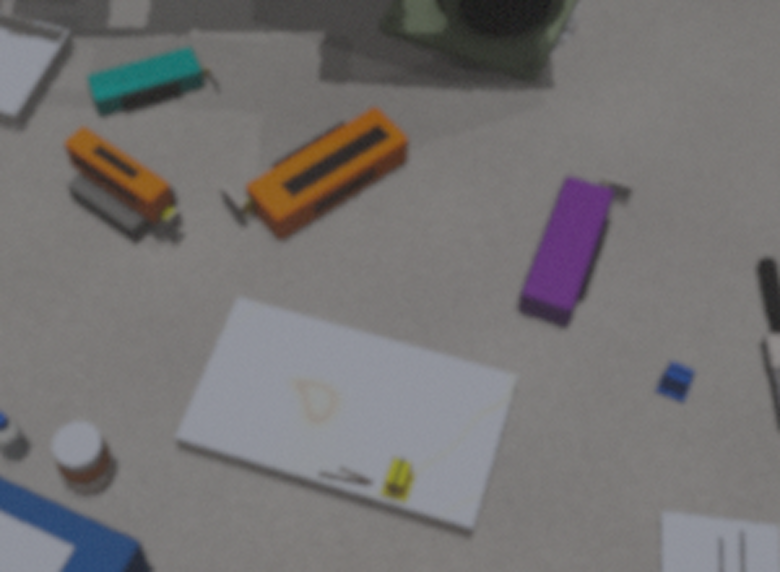

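The three rule-like orange/other candidates in the top view are: small orange on grey stand (400,220), large orange (334,262), purple (242,268), and turquoise (419,271). The one meant is the small orange one on the stand, since it is the smaller of the non-purple/turquoise ones. The marker is at (258,160), with the sill's left edge at about (236,187).

```bash
cat > h.py <<'E'
from workcell import *
import cv2,numpy as np
from scipy.optimize import minimize,least_squares
def proj(P,n):
    c=calibration(n); return cv2.projectPoints(np.float64(P).reshape(-1,1,3),c["rvec"],c["tvec"],c["mtx"],None)[0].reshape(-1,2)
def tri(uv):  # {cam:(u,v)} -> world
    Ps=[];xs=[]
    for n,u in uv.items():
        c=calibration(n);Ps.append(c["mtx"]@np.c_[cv2.Rodrigues(c["rvec"])[0],c["tvec"]]);xs.append(np.float64(u).reshape(2,1))
    X=cv2.triangulatePoints(*Ps,*xs).ravel();return X[:3]/X[3]
def onz(u,n,z):
    c=calibration(n);R=cv2.Rodrigues(c["rvec"])[0];C=-R.T@c["tvec"]
    d=R.T@np.linalg.inv(c["mtx"])@[u[0],u[1],1];return C+d*(z-C[2])/d[2]
def comp(mask,seed):
    m=cv2.morphologyEx(mask.astype(np.uint8),cv2.MORPH_CLOSE,np.ones((5,5)))
    k,l,s,c=cv2.connectedComponentsWithStats(m)
    i=1+np.argmin([np.hypot(*(c[j]-seed))+(1e3 if s[j,4]<25 else 0) for j in range(1,k)])
    return l==i
def box(x,y,yaw,L,W,z0,z1):
    c,s=np.cos(yaw),np.sin(yaw)
    return [[x+c*a*L/2-s*b*W/2,y+s*a*L/2+c*b*W/2,z] for a in(-1,1) for b in(-1,1) for z in(z0,z1)]
def hullmask(P,n,S=8):
    h=cv2.convexHull(proj(P,n).astype(np.float32)).reshape(-1,2)
    m=np.zeros((420,560),np.uint8);cv2.fillConvexPoly(m,np.round((h)*256).astype(int),255,cv2.LINE_AA,8);return m/255.
def fit(masks,p0,L,W,z0,z1):
    f=lambda p:sum(np.abs(hullmask(box(*p,L,W,z0,z1),n)-m).sum() for n,m in masks.items())
    sim=np.array([p0]+[list(np.add(p0,d)) for d in([10,0,0],[0,10,0],[0,0,.1])])
    r=minimize(f,p0,method="Nelder-Mead",options=dict(initial_simplex=sim,xatol=.01,fatol=.01));return r.x,r.fun
E
python3 - <<'E'
from h import *
for n in("top","scene"):
    im=grab_frame(n);cv2.imwrite(f"pics/{n}1.png",im[:,:,::-1]);hsv=cv2.cvtColor(im,cv2.COLOR_RGB2HSV);H,S,V=cv2.split(hsv)
    rs={"top":(400,220),"scene":(196,157)}[n];ms={"top":(258,160),"scene":(304,273)}[n];ss={"top":(284,179),"scene":(283,251)}[n]
    print(n,"sill hsv",hsv[ss[1]-5,ss[0]+8],"bench",hsv[ss[1]+60 if n=="top" else ss[1]-60,ss[0]],"rule",hsv[rs[1]+4,rs[0]],"mk",hsv[ms[1],ms[0]])
    om=comp((H>8)&(H<20)&(S>150),rs); ym=comp((H>22)&(H<36)&(S>120),ms)
    print("areas",om.sum(),ym.sum(), "ycent",np.argwhere(ym).mean(0)[::-1])
    sm=comp((S<45)&(V>np.percentile(V[ss[1]-10:ss[1]+10,ss[0]-10:ss[0]+10],50)-14),ss).astype(float)
    om=om.astype(np.uint8);h=cv2.convexHull(np.argwhere(om)[:,::-1].astype(np.int32));cv2.fillConvexPoly(om,h,1)
    np.savez(f"m_{n}.npz",om=om,sm=sm,ym=ym); print("sill area",sm.sum())
    p0=onz(rs,n,78);print("rule0",p0)
    print("rule",fit({n:om},[p0[0],p0[1],1.5],130,32,78,78.4) if n=="top" else fit({n:om},[p0[0],p0[1],1.5],130,32,34.4,78.4))
    p0=onz(ss,n,26);print("sill",fit({n:sm},[p0[0],p0[1],1.65],300,170,25 if n=="top" else 25,26))
    print("marker z44 yc",onz(np.argwhere(ym).mean(0)[::-1],n,44))
E
```

```text
top sill hsv [103  12 146] bench [ 27  20 116] rule [ 18 216 150] mk [ 32 201 152]
areas 488 83 ycent [257.37349398 160.59036145]
sill area 5176.0
rule0 [ 456.29209623 -247.84099818   78.        ]
rule (array([ 457.48558727, -246.21045477,    1.3317047 ]), np.float64(59.074509803921565))
sill (array([593.59975592,  89.52549604,   1.696496  ]), np.float64(428.19607843137254))
marker z44 yc [647.43431988 165.34440719  44.        ]
scene sill hsv [112  18 156] bench [  8   8 123] rule [ 11 146  89] mk [ 31 177 138]
areas 412 96 ycent [302.82291667 274.22916667]
sill area 6587.0
rule0 [ 471.55322741 -232.63417725   78.        ]
rule (array([ 448.62325114, -258.21517051,    1.15780436]), np.float64(319.9176470588235))
sill (array([590.7795734 ,  87.7928742 ,   1.68853308]), np.float64(606.356862745098))
marker z44 yc [652.6790062  169.06270261  44.        ]
```

Run:
```python
from h import *
M={n:np.load(f"m_{n}.npz") for n in("top","scene")}
s,f=fit({n:M[n]["sm"] for n in M},[592,88.7,1.693],300,170,25,26);print("sill both",s,f)
fg=lambda p:sum(np.abs(hullmask(box(p[0],p[1],p[2],26 if k else 30,30 if k else 26,26,59),n)-M[n]["ym"]).sum() for n in M)
R=np.array([[np.cos(s[2]),-np.sin(s[2])],[np.sin(s[2]),np.cos(s[2])]])
for k in(1,0):
    r=minimize(lambda p:fg([p[0],p[1],s[2]]),[650,167],method="Nelder-Mead",options=dict(initial_simplex=[[650,167],[656,167],[650,173]]));print("mk",k,r.x,r.fun,R.T@(r.x-s[:2]))
t={n:tip_of("marker_mid",n) or 0 for n in M}
print(t); T=tri({n:t[n][0]["location"] for n in M});print("tri marker",T,R.T@(T[:2]-s[:2]))
T=tri({n:tip_of("sill_edge",n)[0]["location"] for n in M});print("edge",T,R.T@(T[:2]-s[:2]))
for q,seed in(("rule_centre",{"top":(400,220),"scene":(196,157)}),("rule_nose",{"top":(376,215),"scene":(213,175)}),("hook",{"top":(371,215),"scene":(215,177)})):
    b={n:min(tip_of(q,n),key=lambda d:np.hypot(*np.subtract(d["location"],seed[n]))) for n in M}
    print(q,[(b[n]["location"],b[n]["confidence"]) for n in b],tri({n:b[n]["location"] for n in b}))
def ov(n,P,im,x0,y0,k):
    h=cv2.convexHull(proj(P,n).astype(np.float32)).reshape(-1,2);cv2.polylines(im,[np.int32((h+.5-[x0,y0])*k)],True,(255,0,255),1)
out=[]
for n,(x0,y0) in {"top":(220,130),"scene":(160,130)}.items():
    k=4 if n=="top" else 4
    im=cv2.imread(f"pics/{n}1.png")[y0:y0+150 if n=="scene" else y0+110,x0:x0+200];im=cv2.resize(im,None,fx=k,fy=k,interpolation=cv2.INTER_CUBIC)
    ov(n,box(*s,300,170,25,26),im,x0,y0,k);ov(n,box(r.x[0],r.x[1],s[2],30,26,26,59),im,x0,y0,k)
    ov(n,box(457.5,-246.2,1.332,130,32,78,78.4),im,x0,y0,k);cv2.imwrite(f"pics/ov_{n}.png",im)
```

```text
sill both [592.57648044  88.66888108   1.69802082] 1051.756862745098
mk 1 [648.97761116 165.23032918] 189.44313725490196 [ 68.78640537 -65.65952573]
mk 0 [647.72693264 166.00029045] 198.2313725490196 [ 69.70883176 -64.51664924]
{'top': [{'location': [256.0, 157.3], 'confidence': 0.65}], 'scene': [{'location': [185.7, 271.4], 'confidence': 0.59}, {'location': [306.7, 270.9], 'confidence': 0.56}]}
tri marker [771.12443307  65.71271563 303.15701182] [ -45.42507373 -174.19219155]
edge [574.14367975 239.98429813  22.95881899] [152.43124936  -0.91531179]
rule_centre [([398.6, 220.8], 0.65), ([196.2, 153.4], 0.82)] [ 453.65961492 -245.7159026    66.34411063]
rule_nose [([373.8, 215.2], 0.66), ([214.1, 177.8], 0.89)] [ 473.30653694 -185.65087553    9.21243646]
hook [([371.1, 217.6], 0.37), ([214.8, 175.7], 0.46)] [ 468.59687723 -180.61451143   16.08650049]
```

View pics/ov_top.png

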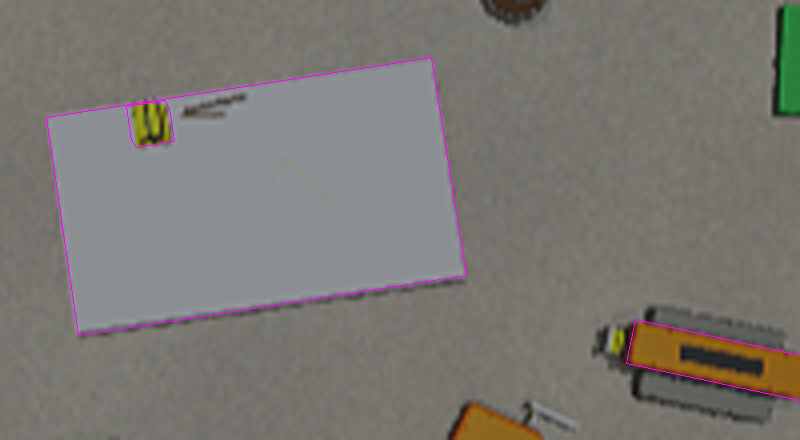

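View pics/ov_scene.png

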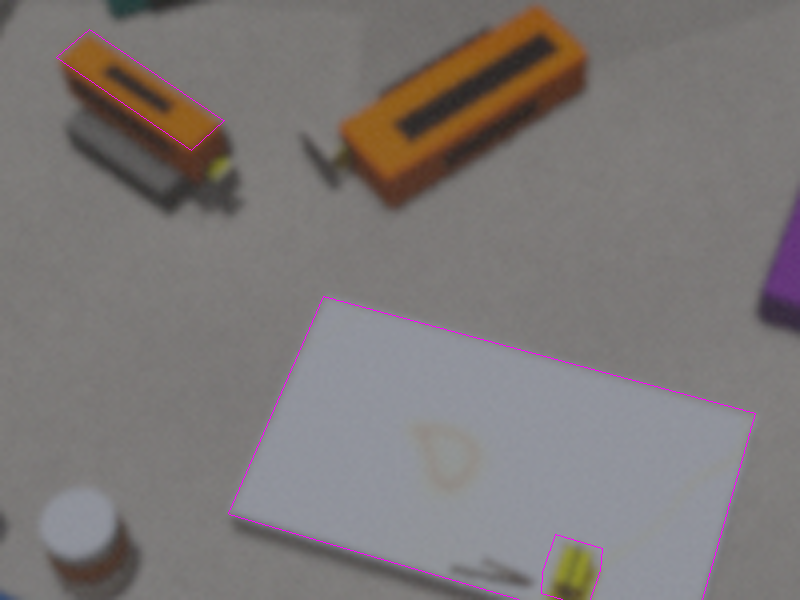

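The sill and marker fits lie on the edges in both views. The small orange rule is outlined at top (400,220) and scene (195,153), on its stand, confirmed as the meant one. Next I move above it.

```bash
cat > go.py <<'E'
import sys
from h import *
from scipy.spatial.transform import Rotation as R
# target x y z yaw -> row from present pose
x,y,z,yaw=map(float,sys.argv[1:5]);s=state()
A=R.from_euler("xyz",s["ee_rot"],degrees=True);B=R.from_euler("xyz",[180,0,yaw],degrees=True)
print("row",np.round(A.inv().apply(np.array([x,y,z])-s["ee_pos"])/500,4),np.round((A.inv()*B).as_rotvec()/(np.pi/2),4))
print(np.round(s["ee_pos"],1),np.round(s["ee_rot"],2),np.round(s["force"],1),round(s["gripper_width"],1),s["time_s"])
E
python3 go.py 457 -246.5 170 76.3
```

```text
row [ 0.6045 -0.3057  0.1319] [ 1.000e-04  0.000e+00 -5.583e-01]
[ 252.6 -516.6  236. ] [180.    -0.    26.05] [ 0.1 -0.4  0. ] 91.2 1.5
```

```bash
python3 -m jog '.6045 -.3057 .13 0 0 -.558;.6045 -.3057 .13 0 0 -.558;.6045 -.3057 .13 0 0 -.558;.6045 -.3057 .13 0 0 -.558;.6045 -.3057 .13 0 0 -.558;.6045 -.3057 .13 0 0 -.558;.6045 -.3057 .13 0 0 -.558;.6045 -.3057 .13 0 0 -.558;.6045 -.3057 .13 0 0 -.558;.6045 -.3057 .13 0 0 -.558;.6045 -.3057 .13 0 0 -.558;.6045 -.3057 .13 0 0 -.558' 0.4; python3 go.py 457 -246.5 68 76.3
```

```text
time_s: 2.5
ee_pos: [456.5, -247.6, 171.3]
ee_rot: [180.0, 0.1, 76.2]
force: [0.1, 0.8, -0.1]
gripper_width: 63.9
row [0.0026 0.0003 0.2066] [ 0.0002  0.0006 -0.0008]
[ 456.5 -247.6  171.3] [1.7998e+02 5.0000e-02 7.6230e+01] [ 0.1  0.8 -0.1] 63.9 2.5
```

```bash
python3 -m jog '.002 0 .08 0 0 0;.002 0 .14 0 0 0;.002 0 .19 0 0 0;.002 0 .21 0 0 0;.002 0 .21 0 0 0;.002 0 .21 0 0 0' 0.4; python3 -m jog '0 0 0 0 0 0;0 0 0 0 0 0;0 0 0 0 0 0;0 0 0 0 0 0;0 0 0 0 0 0;0 0 0 0 0 0' -1 40; python3 go.py 457 -246.5 150 76.3
```

```text
time_s: 3.0
ee_pos: [456.8, -248.0, 66.9]
ee_rot: [179.9, 0.1, 76.1]
force: [0.4, -0.5, 0.1]
gripper_width: 63.6
time_s: 3.5
ee_pos: [457.6, -248.3, 67.7]
ee_rot: [179.8, 0.1, 76.1]
force: [0.9, -0.1, 2.1]
gripper_width: 31.8
row [ 0.0029 -0.0015 -0.1647] [ 0.0022  0.0012 -0.0018]
[ 457.6 -248.3   67.7] [1.798e+02 1.100e-01 7.614e+01] [ 0.9 -0.1  2.1] 31.8 3.5
```

```bash
python3 -m jog '0 0 -.03 0 0 0;0 0 -.1 0 0 0;0 0 -.16 0 0 0;0 0 -.16 0 0 0' ; python3 go.py 577.6 174.5 110 97.3
```

```text
time_s: 3.83
ee_pos: [460.2, -249.6, 152.8]
ee_rot: [179.2, 0.3, 76.2]
force: [1.1, -0.4, -2.3]
gripper_width: 31.6
row [0.8801 0.0238 0.0818] [ 0.0078  0.0045 -0.235 ]
[ 460.2 -249.6  152.8] [179.24   0.27  76.15] [ 1.1 -0.4 -2.3] 31.6 3.8333
```

```bash
python3 -m jog '.88 .024 0 0 0 -.235;.88 .024 0 0 0 -.235;.88 .024 0 0 0 -.235;.88 .024 0 0 0 -.235;.88 .024 .08 .008 .004 -.235;.88 .024 .08 .008 .004 -.235;.88 .024 .08 .008 .004 -.235;.88 .024 .08 .008 .004 -.235;.88 .024 .08 .008 .004 -.235;.88 .024 .08 .008 .004 -.235;.88 .024 .08 .008 .004 -.235;.88 .024 .08 .008 .004 -.235;.88 .024 .08 .008 .004 -.235;.88 .024 .08 .008 .004 -.235'
python3 - <<'E'
from h import *
s=state();print(np.round(s["ee_pos"],1),np.round(s["ee_rot"],2),s["force"])
c=[]
for n,(x0,y0,w,h) in {"top":(190,110,110,100),"scene":(255,190,110,100)}.items():
    im=grab_frame(n);cv2.imwrite(f"pics/{n}2.png",im[:,:,::-1])
    c.append(cv2.resize(im[y0:y0+h,x0:x0+w,::-1],(396,360),interpolation=cv2.INTER_CUBIC))
    H,S,V=cv2.split(cv2.cvtColor(im,cv2.COLOR_RGB2HSV))
    t=np.array(s["ee_pos"])-[0,0,11];print(n,"centre px",proj(t,n))
    u=np.array([np.cos(np.radians(s["ee_rot"][2])),np.sin(np.radians(s["ee_rot"][2])),0])
    print("pred nose,hook px",proj([t+65*u-[0,0,22],t+75*u-[0,0,28]],n),[(q,[(d["location"],round(d["confidence"],2)) for d in tip_of(q,n)][:5]) for q in("rule_nose","hook")])
cv2.imwrite("pics/c2.png",np.hstack(c))
E
```

```text
time_s: 5.0
ee_pos: [576.6, 173.8, 109.7]
ee_rot: [-179.8, 0.1, 97.3]
force: [-0.4, 0.9, -1.6]
gripper_width: 31.9
[576.6 173.8 109.7] [-1.7981e+02  1.0000e-01  9.7330e+01] [-0.38881497  0.92137351 -1.58337692]
top centre px [[252.94752063 181.97591347]]
pred nose,hook px [[232.04868718 186.20134897]
 [229.06374067 186.92056774]] [('rule_nose', [([399.3, 284.2], 0.91), ([355.5, 236.0], 0.69), ([418.6, 145.5], 0.27)]), ('hook', [([360.9, 234.8], 0.52)])]
scene centre px [[317.98298685 239.28409519]]
pred nose,hook px [[343.36720174 250.6386664 ]
 [347.12705013 252.84660706]] [('rule_nose', [([241.6, 165.3], 0.8), ([385.7, 168.6], 0.71), ([227.6, 117.5], 0.63), ([343.6, 254.6], 0.6)]), ('hook', [([391.6, 161.7], 0.59), ([236.3, 164.3], 0.5), ([231.6, 121.2], 0.47), ([347.5, 253.7], 0.41), ([340.0, 262.7], 0.26)])]
```

View pics/c2.png

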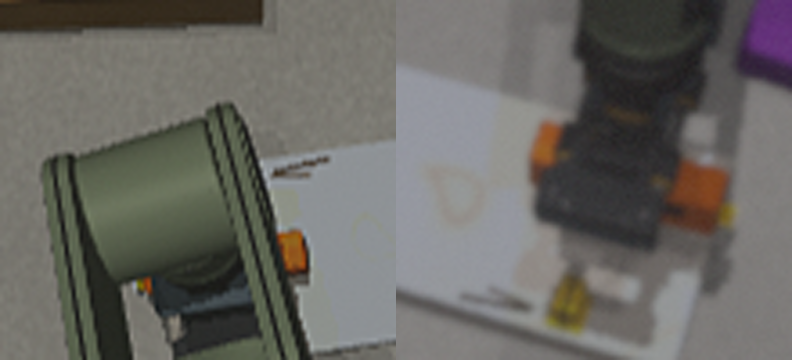

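The scene picture agrees with the forecast: nose at (343,251), hook at (347,253). The hook is about 11 mm past the sill's end. Next I lower to a hover.

```bash
python3 -m jog '0 0 .03 0 0 0;0 0 .06 0 0 0;0 0 .08 0 0 0;0 0 .087 0 0 0;0 0 .087 0 0 0;0 0 .087 0 0 0'; python3 go.py 576.6 173.8 65.5 97.3; python3 go.py 576.6 173.8 65.5 97.3|tail -1
```

```text
time_s: 5.8
ee_pos: [578.0, 173.4, 68.0]
ee_rot: [180.0, 0.0, 97.2]
force: [0.8, -0.1, -2.6]
gripper_width: 31.8
row [ 0.0012 -0.0027  0.005 ] [ 0.0002  0.0004 -0.001 ]
[578.  173.4  68. ] [1.7998e+02 4.0000e-02 9.7210e+01] [ 0.8 -0.1 -2.6] 31.8 5.8
[578.  173.4  68. ] [1.7998e+02 4.0000e-02 9.7210e+01] [ 0.8 -0.1 -2.6] 31.8 5.8
```

```bash
python3 -m jog '-.005 -.002 .004 0 0 0;-.012 -.002 .004 0 0 0;-.02 -.002 .004 0 0 0;-.03 -.002 .004 0 0 0;-.04 -.002 .004 0 0 0;-.05 -.002 .004 0 0 0;-.06 -.002 .004 0 0 0;-.07 -.002 .004 0 0 0;-.08 -.002 .004 0 0 0;-.09 -.002 .004 0 0 0;-.1 -.002 .004 0 0 0;-.1 -.002 .004 0 0 0;-.1 -.002 .004 0 0 0;-.1 -.002 .004 0 0 0'
python3 - <<'E'
from h import *
s=state();f=s["force"];print(np.round(s["ee_pos"],2),np.round(s["ee_rot"],2),f)
cs=[]
for n,(x0,y0,w,h) in {"top":(190,110,110,100),"scene":(255,190,110,100)}.items():
    im=grab_frame(n);cv2.imwrite(f"pics/{n}3.png",im[:,:,::-1])
    cs.append(cv2.resize(im[y0:y0+h,x0:x0+w,::-1],(396,360),interpolation=cv2.INTER_CUBIC))
    t=np.array(s["ee_pos"])-[0,0,11];a=np.radians(s["ee_rot"][2]);u=np.array([np.cos(a),np.sin(a),0])
    p=proj([t+65*u-[0,0,22]],n)[0];print(n,"pred nose",p,(p-[x0,y0])*3.6)
cv2.imwrite("pics/c3.png",np.hstack(cs))
E
```

```text
time_s: 6.97
ee_pos: [583.4, 123.8, 66.1]
ee_rot: [180.0, 0.0, 97.2]
force: [-0.8, 3.5, -0.8]
gripper_width: 32.2
[583.4  123.79  66.13] [1.7996e+02 2.0000e-02 9.7190e+01] [-0.80005639  3.53117168 -0.84326931]
top pred nose [250.74602594 184.84569621] [218.68569337 269.44450634]
scene pred nose [322.12138723 253.12153115] [241.63699404 227.23751213]
```

View pics/c3.png

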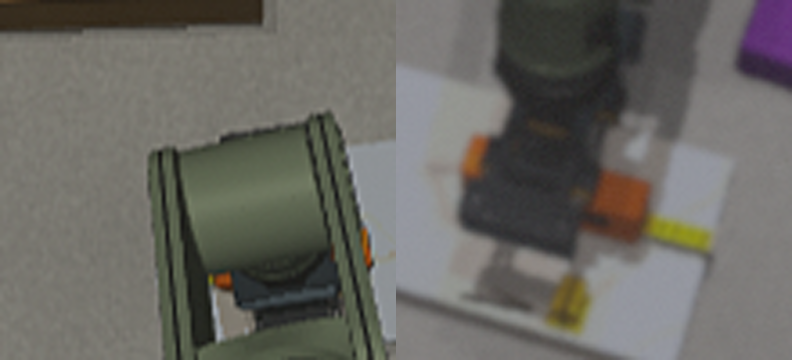

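Hooked and drawn with 3.5 N of pull; in the scene picture the blade runs from the nose at (325,255) to the edge. I check the nose and marker line with wireframes before going on.

Run:
```python
from h import *
t=np.array([583.4,123.8,55.]);a=np.radians(97.2)
S=np.array([592.58,88.67]);ys=1.698;u=np.array([np.cos(ys),np.sin(ys)]);v=np.array([-u[1],u[0]])
cs=[]
for n,(x0,y0,w,h) in {"top":(225,140,50,60),"scene":(290,215,60,72)}.items():
    k=8 if n=="top" else 6.67
    im=cv2.imread(f"pics/{n}3.png" if n=="scene" else "pics/top1.png")[y0:y0+h,x0:x0+w]
    im=cv2.resize(im,(400,480),interpolation=cv2.INTER_CUBIC);im=np.clip(im*1.5,0,255).astype(np.uint8)
    f=lambda P:np.int32((proj(P,n)+.5-[x0,y0])*[400/w,480/h])
    B=box(t[0],t[1],a,130,32,33,77);q=f(B)
    if n=="scene":
        cv2.polylines(im,[q[[4,5,7,6]]],True,(255,255,0),1);cv2.line(im,q[6],q[2],(255,255,0),1);cv2.line(im,q[7],q[3],(255,255,0),1);cv2.line(im,q[5],q[1],(255,255,0),1)
    for mx in(69.7,):
        m=S+u*mx-v*66
        for z in(59,44,26):
            q=f([np.r_[m-v*15,z],np.r_[m+v*15,z]]);cv2.line(im,q[0],q[1],(0,0,255) if z==44 else (255,0,255),1)
    cs.append(im)
cv2.imwrite("pics/c4.png",np.hstack(cs))
```

```text
(no output)
```

View pics/c4.png

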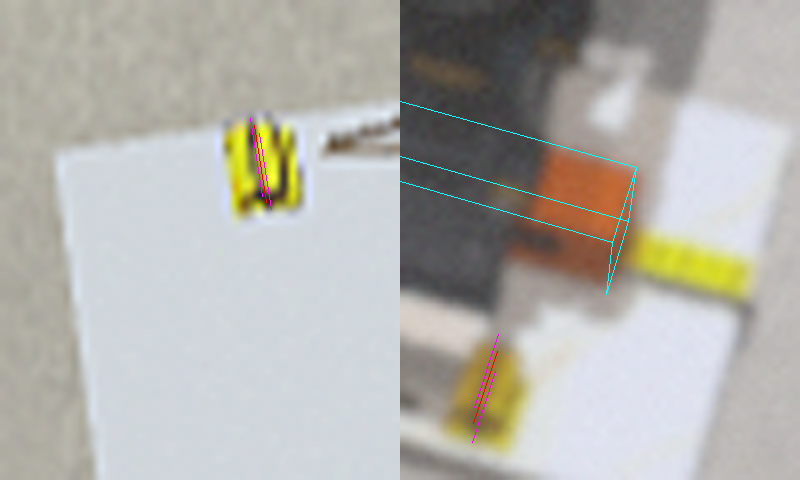

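```bash
python3 -m jog '-.01 0 0 0 0 0;-.02 0 0 0 0 0;-.03 0 0 0 0 0;-.04 0 0 0 0 0;-.05 0 0 0 0 0;-.058 0 0 0 0 0;-.0634 0 0 0 0 0;-.0634 0 0 0 0 0;-.0634 0 0 0 0 0;-.0634 0 0 0 0 0'
python3 - <<'E'
from h import *
s=state();p=s["ee_pos"];f=s["force"];print(np.round(p,2),np.round(s["ee_rot"],2),f)
d=p[:2]-[592.58,88.67];ys=1.698;print("centre in sill",d@[np.cos(ys),np.sin(ys)],d@[-np.sin(ys),np.cos(ys)])
grab_frame("scene");grab_frame("top")
N=[np.array([p[0]+65*np.cos(ys),p[1]+65*np.sin(ys),p[2]-33])]
for n in("scene","top"): print(n,proj(N,n),[(q,[(np.round(d["location"],1).tolist(),round(d["confidence"],2)) for d in tip_of(q,n)]) for q in("rule_nose","hook","marker_mid")])
im=grab_frame("scene");cv2.imwrite("pics/scene5.png",im[:,:,::-1])
E
```

```text
time_s: 7.9
ee_pos: [587.3, 92.6, 66.1]
ee_rot: [180.0, 0.0, 97.2]
force: [-0.2, 4.0, -1.2]
gripper_width: 31.8
[587.33  92.58  66.1 ] [1.7996e+02 2.0000e-02 9.7210e+01] [-0.23281242  3.98424406 -1.23471242]
centre in sill 4.547945558307412 4.714867849750693
scene [[310.14276499 249.69755856]] [('rule_nose', [([227.0, 119.8], 0.79), ([310.8, 252.2], 0.76), ([245.7, 165.7], 0.54)]), ('hook', [([337.4, 258.0], 0.58), ([230.6, 118.4], 0.54), ([390.2, 161.6], 0.51), ([237.7, 163.0], 0.45)]), ('marker_mid', [([284.7, 237.7], 0.74), ([304.2, 271.8], 0.55)])]
top [[260.92752125 183.31180727]] [('rule_nose', [([236.6, 291.5], 0.95), ([358.5, 239.6], 0.61), ([398.7, 282.6], 0.61), ([258.7, 179.3], 0.59), ([288.0, 178.8], 0.48)]), ('hook', [([235.6, 299.7], 0.52), ([235.4, 188.7], 0.5), ([358.8, 231.6], 0.49)]), ('marker_mid', [])]
```

Run:
```python
from h import *
t=np.array([587.33,92.58,55.]);a=np.radians(97.2)
S=np.array([592.58,88.67]);ys=1.698;u=np.array([np.cos(ys),np.sin(ys)]);v=np.array([-u[1],u[0]])
n="scene";x0,y0,w,h=275,215,80,60;k=9
im=cv2.resize(cv2.imread("pics/scene5.png")[y0:y0+h,x0:x0+w],None,fx=k,fy=k,interpolation=cv2.INTER_CUBIC);im=np.clip(im*1.6,0,255).astype(np.uint8)
f=lambda P:np.int32((proj(P,n)+.5-[x0,y0])*k)
q=f(box(t[0],t[1],a,130,32,33,77))
cv2.polylines(im,[q[[4,5,7,6]]],True,(255,255,0),1)
m=S+u*69.7
q=f([np.r_[m-v*81,44],np.r_[m-v*51,44]]);cv2.line(im,q[0],q[1],(0,0,255),1)
e=S+u*150;q=f([np.r_[e-v*85,26],np.r_[e+v*85,26]]);cv2.line(im,q[0],q[1],(255,0,255),1)
cv2.imwrite("pics/c5.png",im)
```

```text
(no output)
```

View pics/c5.png

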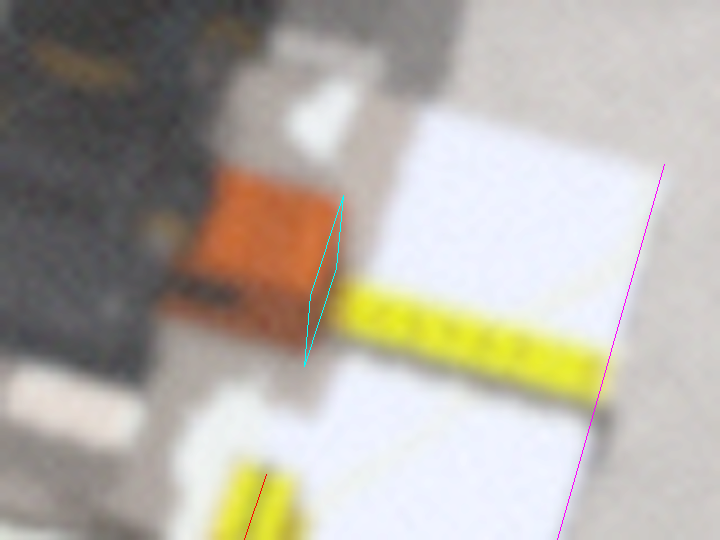

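Run:
```python
from h import *
im=cv2.imread("pics/scene5.png");H,S,V=cv2.split(cv2.cvtColor(im,cv2.COLOR_BGR2HSV))
for r in range(233,256): print(r,' '.join(f"{H[r,c]:3d}/{S[r,c]:3d}/{V[r,c]:3d}" for c in range(300,316)))
m=((H<17)|(H>175))&(S>95); m=m&(np.arange(560)>298)&(np.arange(560)<318)&(np.arange(420)[:,None]>228)&(np.arange(420)[:,None]<257)
roi=np.zeros_like(m,float);roi[228:260,300:325]=1
a=np.radians(97.2);u=np.array([np.cos(a),np.sin(a)]);v=np.array([-u[1],u[0]])
def f(p):
    c=np.array([587.33,92.58])+p[0]*u+p[1]*v
    return (np.abs(hullmask(box(c[0],c[1],a,130,32,33,77),"scene")-m)*roi).sum()
r=minimize(f,[0,0],method="Nelder-Mead",options=dict(initial_simplex=[[0,0],[5,0],[0,5]]));print(r.x,r.fun,f([0,0]))
```

```text
233   8/ 81/ 97  10/ 76/104   8/ 56/110  11/ 47/109   9/ 37/110   9/ 33/109   7/ 21/110   7/ 21/111   5/ 14/109   5/ 13/115  10/ 13/118   8/  9/119   8/  8/121  10/ 13/119  10/ 19/122   7/ 19/122
234  11/143/102   9/131/113  10/113/115   8/ 97/113   8/ 74/111   6/ 59/108   6/ 47/108   9/ 40/108   7/ 31/108  11/ 26/109   6/ 23/111  15/ 18/113  11/ 17/118  12/ 21/121  12/ 21/122  15/ 17/120
235   9/164/109  10/165/119  10/155/122   9/150/119  10/133/115   9/111/113   9/ 96/112   9/ 86/110   9/ 72/110   9/ 60/110  10/ 48/111  11/ 36/114  10/ 27/114  11/ 23/121  15/ 21/122  12/ 21/123
236   9/173/112  10/176/120  11/187/123  11/181/120  10/165/119  10/160/115   9/142/117  10/136/114   9/129/113   9/115/113   9/ 98/117   8/ 76/117  10/ 62/116  11/ 36/119  10/ 25/121  15/ 21/124
237  10/164/115  10/177/124  10/177/124  10/176/122  11/174/117   9/176/116  10/169/118  11/168/117  11/168/117  10/156/121  10/155/122   9/133/123   8/ 92/122   8/ 55/121  10/ 31/123   9/ 21/123
238  10/171/118  10/175/124  10/176/122  11/176/120  10/176/119  10/172/117  10/175/118  11/177/117  10/175/121  10/173/
[... 2769 characters left out ...]
92  23/ 54/ 99  26/ 78/105  29/ 94/114  29/113/120
253  14/ 33/101  13/ 36/100  11/ 41/ 99  12/ 47/ 97   8/ 49/ 94  10/ 68/ 94   8/ 80/ 93   8/ 88/ 90   8/ 96/ 90   7/ 71/ 93   7/ 47/ 98  12/ 26/100  15/ 20/100  20/ 22/105  25/ 26/107  28/ 42/110
254   9/ 17/108  14/ 26/107  13/ 22/106  11/ 26/106  14/ 27/104  10/ 31/100  11/ 41/ 99   8/ 51/ 95   7/ 54/ 99   6/ 40/103  14/ 26/106  12/ 23/110  20/ 14/112  15/  4/119  30/  2/124  45/  4/121
255  15/ 18/111   9/ 16/110  13/ 16/111  13/ 16/114   9/ 16/110  11/ 19/110  12/ 25/104  14/ 26/106  12/ 25/104  10/ 21/109  10/ 20/113   0/ 13/120 160/  6/128 130/  6/139 120/  4/143  90/  4/139
[-1.4707917  -1.32511705] 44.11372549019608 51.09803921568627
```

Fit of the image puts the nose about 1.5 mm behind the forecast, at sill x≈68 to 69.5 against the marker line at 69.7, well within tolerance. I now press slowly, watching force.

```bash
python3 -m jog '0 0 .001 0 0 0;0 0 .002 0 0 0;0 0 .003 0 0 0;0 0 .004 0 0 0;0 0 .004 0 0 0;0 0 .004 0 0 0'; python3 -m jog '0 0 .001 0 0 0;0 0 .002 0 0 0;0 0 .003 0 0 0;0 0 .003 0 0 0;0 0 .003 0 0 0'
```

```text
time_s: 8.85
ee_pos: [587.4, 92.6, 64.1]
ee_rot: [180.0, 0.0, 97.2]
force: [-0.2, 3.2, -1.1]
gripper_width: 31.9
time_s: 9.27
ee_pos: [587.5, 92.6, 63.3]
ee_rot: [179.9, 0.0, 97.2]
force: [-2.7, 4.3, 5.6]
gripper_width: 31.8
```

```bash
for i in 1; do python3 -m jog '0 0 .0007 0 0 0;0 0 .0014 0 0 0;0 0 .002 0 0 0;0 0 .002 0 0 0;0 0 .002 0 0 0'; done; python3 -m jog '0 0 .0007 0 0 0;0 0 .0014 0 0 0;0 0 .002 0 0 0;0 0 .002 0 0 0;0 0 .002 0 0 0'
```

```text
time_s: 9.68
ee_pos: [587.5, 92.6, 62.7]
ee_rot: [179.9, 0.0, 97.2]
force: [-1.7, 4.2, 5.6]
gripper_width: 31.8
time_s: 10.1
ee_pos: [587.5, 92.6, 62.1]
ee_rot: [179.9, 0.0, 97.2]
force: [-2.2, 3.1, 6.1]
gripper_width: 32.1
```

```bash
python3 -m jog '0 0 .001 0 0 0;0 0 .002 0 0 0;0 0 .003 0 0 0;0 0 .003 0 0 0;0 0 .003 0 0 0'; python3 -m jog '0 0 .001 0 0 0;0 0 .002 0 0 0;0 0 .003 0 0 0;0 0 .003 0 0 0;0 0 .003 0 0 0'
```

```text
time_s: 10.52
ee_pos: [587.5, 92.6, 60.9]
ee_rot: [179.9, 0.0, 97.2]
force: [-0.8, 3.0, 5.2]
gripper_width: 32.1
time_s: 10.93
ee_pos: [587.5, 92.6, 59.7]
ee_rot: [179.9, 0.0, 97.2]
force: [-2.0, 4.7, 4.3]
gripper_width: 32.0
```

```bash
python3 -m jog '0 0 .0007 0 0 0;0 0 .0014 0 0 0;0 0 .002 0 0 0;0 0 .002 0 0 0;0 0 .002 0 0 0'
```

```text
time_s: 11.35
ee_pos: [587.5, 92.6, 59.3]
ee_rot: [179.9, 0.0, 97.2]
force: [-2.6, 3.4, 7.7]
gripper_width: 31.6
```

```bash
python3 -m jog '0 0 .0007 0 0 0;0 0 .0014 0 0 0;0 0 .002 0 0 0;0 0 .002 0 0 0;0 0 .002 0 0 0'
```

```text
time_s: 11.77
ee_pos: [587.5, 92.6, 59.3]
ee_rot: [179.9, 0.0, 97.2]
force: [-3.1, 4.2, 9.7]
gripper_width: 31.8
```

```bash
python3 -m jog '0 0 .001 0 0 0;0 0 .002 0 0 0;0 0 .003 0 0 0;0 0 .003 0 0 0;0 0 .003 0 0 0'
```

```text
time_s: 12.18
ee_pos: [587.5, 92.6, 59.3]
ee_rot: [179.9, 0.0, 97.2]
force: [-4.7, 3.7, 12.3]
gripper_width: 31.7
```

```bash
python3 -m jog '0 0 .0042 0 0 0;0 0 .0042 0 0 0;0 0 .0042 0 0 0;0 0 .0042 0 0 0'; python3 -m jog '0 0 .001 0 0 0;0 0 0 0 0 0;0 0 0 0 0 0'; python3 -m jog '0 0 0 0 0 0;0 0 0 0 0 0;0 0 0 0 0 0;0 0 0 0 0 0' 0.1
```

```text
time_s: 12.52
ee_pos: [587.5, 92.6, 59.3]
ee_rot: [179.8, 0.1, 97.2]
force: [-5.1, 4.8, 16.8]
gripper_width: 32.0
time_s: 12.77
ee_pos: [587.5, 92.6, 59.3]
ee_rot: [179.8, 0.1, 97.2]
force: [-1.6, 4.6, 5.2]
gripper_width: 31.7
time_s: 13.1
ee_pos: [587.5, 92.0, 58.8]
ee_rot: [179.8, 0.1, 97.3]
force: [-0.4, 0.1, -0.3]
gripper_width: 50.1
```

```bash
python3 -m jog '0 0 -.03 0 0 0;0 0 -.09 0 0 0;0 0 -.16 0 0 0;0 0 -.24 0 0 0;0 0 -.3 0 0 0;-.1 0 -.34 0 0 0;-.2 0 -.34 0 0 0;-.3 0 -.34 0 0 0;-.4 0 -.34 0 0 0;-.5 0 -.34 0 0 0;-.6 0 -.34 0 0 0;-.6 0 -.34 0 0 0;-.6 0 -.34 0 0 0;-.6 0 -.34 0 0 0'
python3 - <<'E'
from h import *
cs=[]
S0=None;ys=1.698
for n,(x0,y0,w,h) in {"top":(225,140,84,76),"scene":(255,205,100,90)}.items():
    im=grab_frame(n);cv2.imwrite(f"pics/{n}6.png",im[:,:,::-1]);cs.append(cv2.resize(im[y0:y0+h,x0:x0+w,::-1],(396,360),interpolation=cv2.INTER_CUBIC))
    H,S,V=cv2.split(cv2.cvtColor(im,cv2.COLOR_RGB2HSV))
    c0=proj([587.5,92.6,70],n)[0]
    om=comp(((H<20)&(S>110)),c0).astype(np.uint8);hh=cv2.convexHull(np.argwhere(om)[:,::-1].astype(np.int32));cv2.fillConvexPoly(om,hh,1)
    # upper box only for top, whole box for scene
    p,fv=fit({n:om},[587.5,92,1.7],130,32,69 if n=="top" else 26,70)
    print(n,p,fv,om.sum());d=p[:2]-[592.58,88.67];print(" nose sill x",d@[np.cos(ys),np.sin(ys)]+65,"y",d@[-np.sin(ys),np.cos(ys)],"ang",p[2]-ys)
    ym=comp((H>22)&(H<36)&(S>120),{"top":(257.4,160.6),"scene":(302.8,274.2)}[n]);print(" ymark px",np.argwhere(ym).mean(0)[::-1])
    print([(q,[(np.round(d["location"],1).tolist(),round(d["confidence"],2)) for d in tip_of(q,n)][:5]) for q in("rule_nose","hook")], "pred nose at marker line",proj([592.58-.127*69.7-.992*4.7,88.67+.992*69.7-.127*4.7,26],n))
cv2.imwrite("pics/c6.png",np.hstack(cs))
E
```

```text
time_s: 14.27
ee_pos: [624.6, -209.2, 228.4]
ee_rot: [179.9, 0.2, 97.0]
force: [-0.4, 1.0, -0.1]
gripper_width: 50.0
top [583.24968357  95.00119555   1.69326851] 50.83137254901961 511
 nose sill x 72.4636951742928 y 8.451751068990957 ang -0.004731491171528379
 ymark px [257.37349398 160.59036145]
[('rule_nose', [([356.9, 237.6], 0.97), ([234.3, 293.6], 0.89), ([258.7, 184.7], 0.72), ([283.7, 183.0], 0.61)]), ('hook', [([235.6, 189.4], 0.53), ([359.6, 233.6], 0.47), ([232.9, 299.1], 0.47)])] pred nose at marker line [[261.10117475 183.55833123]]
scene [584.32600299  97.61115229   1.74483013] 376.0196078431373 724
 nose sill x 74.91602195472616 y 7.0530262722856065 ang 0.04683012788241747
 ymark px [302.83157895 274.16842105]
[('rule_nose', [([244.9, 162.6], 0.77), ([228.0, 121.9], 0.69), ([311.8, 252.0], 0.6)]), ('hook', [([338.2, 260.4], 0.63), ([234.2, 161.2], 0.5), ([389.2, 163.8], 0.5), ([186.5, 271.7], 0.36)])] pred nose at marker line [[310.09580748 250.96211137]]
```

View pics/c6.png

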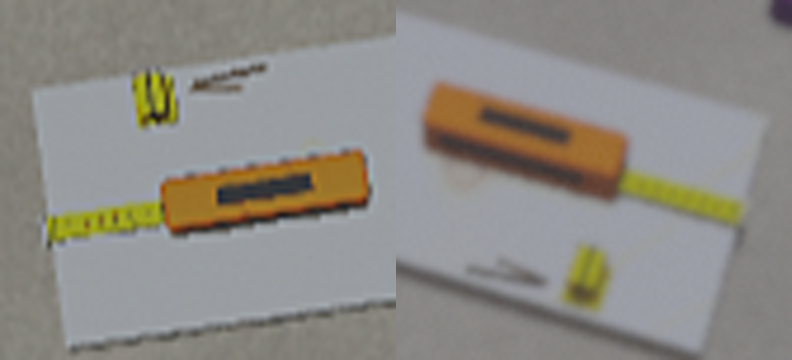

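The rule lies hooked along the sill with its nose in line with the marker's black band: top crop nose (163,207), marker line (157,97), with the slant of the edge between them. The yellow centroid has not moved. I hand in.

```bash
python3 -c "
from workcell import *
print(job_done())"
```

```text
the job is handed in; nothing more can be done
None
```

I handed the job in at about 15 s of the 45 s allowed; no verdict came back, so success isn't confirmed. The small orange rule is hooked over the sill's left end, drawn to the marker line, pressed, and released.

**What I did**
- I took the rule from its stand and hooked it, then drew it back square to the edge, with the pull rising from 3.5 to 4.0 N.
- I pressed slowly. The shoe gave way at about 5–6 N on the wrist over roughly 4 mm. It then stopped moving while the force rose to a peak of about 17 N, or roughly 19.5 N with the rule's own weight. That is above the 12–16 N suggested but below the 28 N limit.
- I eased off, opened the fingers and moved the arm clear.

**Last checks**
- **Hook and sill:** The last pictures show the hook over the edge and the rule flat on the sill.
- **Yellow marker:** It did not move; its pixel centre changed by less than 0.1 px.
- **Squareness:** The top-view fit puts the rule within 0.005 rad. The scene-view fit said 0.047 rad, but its residual was large.
- **Nose position:** These estimates disagree. The marker line is at about 69.7 mm along the sill. The arm pose gave 69.5, the picture before pressing 68, and the final top fit 72.5. All of these are within 5 mm. The poor final scene fit gave 75, just over 5 mm off, and I put little weight on it.
- **Shoe and lock:** I could not see the shoe depth or the lock directly; I judged them only from where the press stopped moving.

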